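Seat and hold a bayonet cup in its sprung seat

ROBOT

A 7-joint arm with a two-finger parallel gripper is mounted at the origin on a cart in front of the work surface, level with it; the furniture and walls round the work are solid. World frame = base frame: x ahead of the robot, y to its left, z up, the work surface at z = 0. Lengths are in m, angles in rad, forces in N, time in s.
With the tool pointing down it reaches from about 0.425 to 0.925 m from the base axis. Payload 6.8 kg.
Tool frame: the origin (TCP) lies on the centre line of the jaws, within the pads' length; the fingertips stand 14 mm ahead of it and the grasp point (between the pads) lies 5 mm behind it (r.tips_ahead is the distance from the TCP to the fingertips, in m); z points along the fingers, y is the line along which they close (so a half turn about z gives the same grasp; the last joint's range is limited). The gripper opens to 85 mm and grips with 20 to 120 N. Pads are 22 mm wide; open, the fingers measure 114 mm over their backs; the gripper's body (76 mm by 85 mm) begins 54 mm behind the grasp point. The pads swing forward as they close: fully open they stand 13 mm farther back than shut.
Start: joints at [1.185, 0.477, 0.022, 1.555, -0.011, 1.109, -0.083], TCP at [0.185, -0.649, 0.245] pointing down, gripper open.
Joint ranges: [-2.96, 2.96], [-0.34, 2.1], [-1.41, 1.46], [0.24, 2.44], [-1.37, 4.51], [0.17, 1.92], [-2.96, 2.96]. Speed limits (rad/s): [2.39, 2.39, 3.14, 3.14, 3.14, 3.14, 3.14].

INTERFACE

Orientations are given as a rotation vector (axis times angle).
In Python, from bench import r, eyes gives the robot as it stands.
- The arm moves only by the tool step_arm, never from a script. Its argument "rows" is a list of rows, each a list of 6 numbers: the shift along the world's x, y, z in units of 60 cm (1.0 is 60 cm), then the turn, a rotation vector about the world's x, y, z in units of pi rad (1.0 is pi rad). In form: [[x, y, z, rx, ry, rz], ...]. A call has 1 to 5 rows; each row is the pose to reach, as a shift and turn from the pose commanded when the call began, turning the shorter way round; what a row does not reach only later rows make up. A row lasts 1/12 s, in which the tool goes at most 41.7 mm and 7.16 degrees, less where a joint would pass 70% of its speed; a pose out of reach is approached as far as the arm can. A call with a number of a shift or a turn outside -1 to 1 is refused whole. A call with a gripper value outside its range is refused whole. "jaw" is the closure, from 0 (fully open) to 1 (shut), set as the call begins (left out, the last holds). The fingers move at their own pace and stop on an object; "squeeze" is the grip in N (left out, the last holds). Time passes only in rows, so rows that repeat a pose let the fingers close. It gives the time, the measured TCP pose, the force, the opening and the grip force at its end, in the units of the state.
- r.get_obs(): the state, without advancing time (a new reading comes with each control period).
- eyes.grab_frame(name): name is "scene" or "top" or "wrist"; returns the picture (480x640x3 uint8, red, green, blue); there is no depth.
- eyes.camera_info(name): a dict with "mtx" (3x3 intrinsics, pixels), "k1" (the pictures are not rectified: a ray, as slopes to the right and down, at radius r is drawn at 1 + k1 r^2 times it, then the intrinsics apply), "extrinsics" (4x4, takes a point from camera to world coordinates); the wrist camera has in their place "tool_from_camera" (4x4, takes a point from camera to tool coordinates, whose origin is the TCP and whose axes are the flange's). Camera axes: x right, y down, z forward; pixel columns grow to the right and rows downward; lengths in m; the calibration is good to about 2 mm. A picture is of the moment at which its call begins: read the wrist's pose just before it. camera_info takes no time and is no camera call.
- r.hand_in(): hands the job in; it is judged then, once.
The state is a dict: "clock": time; "joints": joint angles; "qvel": joint speeds; "tau": joint torques, N m; "tcp_pos": TCP position; "orientation": TCP orientation; "contact_force": force on the tool from outside, world axes, zero at the start; "moment": the same for the moment, N m; "grip_width": finger opening in m; "gripper_force": force on a finger pad.
Only numpy, scipy, OpenCV 4.12 (cv2) and the standard library are available. Lean on these libraries where they do the work, as an engineer would, in place of code of your own. Each camera call takes 0.05 s, during which the arm holds its last target. There are 200 camera calls.

TASK

Nest the tall plain liner cup upright inside the bayonet cup (the wider one with two ears), so that it stands on the cup's floor. Then grip the bayonet cup with the liner in it, lower its two lugs through the slots of the sprung seat, push it in against the spring, and twist it a quarter turn clockwise (seen from above) against the return spring, as far as it goes. Finish while still gripping the cup and holding it seated and twisted - do not let go - and leave the bottles and the jar where they stand, and do not tip the cup over.

Things in the scene. Friction and masses are not known exactly. Their poses are not given: they have to be found in the camera images.
- seat: Fixed sprung bayonet seat: grey round housing 88 mm across on a dark 104 mm square base plate, 50 mm high. Origin: centre of its underside, z up along the bore. Slots for the lugs lie on its +x and -x sides (small pointers on the rim mark them; half a turn makes no difference).
- seat_mouth (a point): Centre of the seat's mouth, 50 mm above its underside. The aluminium top ring is 8 mm thick with a 44 mm bore and two slots 13 mm wide, out to 28.5 mm from the axis; below it the hollow is 36 mm in radius. A sprung plate lies in the bore 8 mm below the mouth at rest. Lugs can turn only once wholly below the ring; fixed stops there prevent turning counterclockwise.
- seat_plate (a joint): Depth in m to which the sprung plate is pressed down: 0 at rest, 0.012 at the bottom. The cup's flat bottom rests on it when pushed in. It takes about 3.5 N to start, 6 N at 0.008 (lugs just below the ring, free to turn) and 8 N at 0.012.
- seat_ring (a joint): Turn in rad, clockwise seen from above, of the sprung return ring under the top ring: 0 at rest, stop at 1.4. The cup's lugs push its two fins, starting about 0.09 rad after the slot position, so the cup turns about 1.49 rad from slots to stop. Its spring torque is 0.17 N m at rest and 0.38 N m at the stop: a cup let go is turned back, so grip firmly (about 40 N).
- bayonet_cup: Loose open aluminium cup, 64 mm high, 0.25 kg, upright. Origin: centre of underside, z up. Outer radius 20 mm up to 26 mm height (goes into the bore), then widening to an upright band 58 mm across from 38 to 64 mm height: grip it there on its two flats. Wall 3 mm, floor 4 mm thick, inner radius 17 mm at the floor, 26 at the mouth. Lugs on its +x and -x sides: see the lug point.
- cup_lug (a point): Point on the cup's axis at the mid-height of its two lugs, 5 mm above the underside. The lugs, on the cup's +x and -x sides, are 9 mm wide, at 2 to 8 mm height, reaching to 26.5 mm radius. Straight above them two ears on the band, 8 mm wide, at 56 to 64 mm height, out to 37 mm radius: between the ears, on the +y and -y sides, two grip flats 24 mm wide, 59 mm apart.
- liner: Loose open steel liner cup, same form but slimmer, 84 mm high, 0.08 kg nominal, standing upright. Origin: centre of its underside, z up. Outer radius 15 mm up to 22 mm height, widening to 22 mm (44 mm across) from 32 mm height to the rim: grip there. Nested, its underside is 4 mm above that of the bayonet cup and its rim stands 24 mm above the cup's rim.
- jar: Bystander: squat white jar with a screw cap, 52 mm across, 60 mm high, behind the work. Origin: centre of underside.
- vial: Bystander: small bottle with a screw cap, 45 mm across, 80 mm high, behind the work to the left. Origin: centre of underside.
- dropper: Bystander: small white bottle with a ribbed white cap, 37 mm across, 61 mm high, behind the work to the right. Origin: centre of underside.
There are look-alikes about, which are no part of the job. What is shaped like the liner but purple is not meant.

How it is judged:
By the outcome, as a careful person would: the job done as asked, in the order asked, and still so for the second after the job is handed in, while the arm keeps its last pose, push and grip.
It also fails if it takes over 64 s, if anything falls off the work surface, if the arm or the gripper's body presses on something with over 40 N, if the wrist force passes 120 N, or if a joint passes its speed limit or range.

## Working session

There is one attempt and no reset: what is moved stays moved. The work goes in short steps, Python scripts to look and compute and a tool call to move; the robot and the scene stay as the last step left them, time stands still between calls to the robot, and variables do not carry over. Pictures are saved under pics/ and viewed, at most 10 in all, crops included, and the job is handed in when it is done.

Besides the shell and the picture viewer there is one more tool, called as name([rows], argument=value, ...), one row to a line, values as JSON. step_arm: Moves the arm, as the interface text tells. Shifts and turns lie within -1 to 1; 1 stands for 60 cm of shift or pi rad of turn. Its arguments: {"type":"object","properties":{"rows":{"type":"array"},"jaw":{"type":"number"},"squeeze":{"type":"number"}},"required":["rows"]}

```bash
ls; mkdir -p pics
python3 - <<'E'
from bench import r, eyes
import cv2
o=r.get_obs(); print({k:o[k] for k in ('clock','tcp_pos','orientation','contact_force','grip_width')})
for n in ('scene','top'):
    im=eyes.grab_frame(n); cv2.imwrite(f'pics/{n}0.png',im[:,:,::-1])
    c=eyes.camera_info(n); print(n,c)
print(eyes.camera_info('wrist'))
E
```

```text
pics
{'clock': 0.0, 'tcp_pos': array([ 0.18495986, -0.64857914,  0.24433505]), 'orientation': array([-3.10957539e+00, -4.34790287e-01,  5.84452101e-04]), 'contact_force': array([-0.10904396,  0.63205637, -0.10829356]), 'grip_width': 0.08529918007440788}
scene {'mtx': array([[502.75379621,   0.        , 318.2227342 ],
       [  0.        , 502.75379621, 231.24088742],
       [  0.        ,   0.        ,   1.        ]]), 'k1': 0.04764896761811533, 'extrinsics': array([[-0.84834869, -0.38886247,  0.35929163,  0.23235314],
       [-0.52941509,  0.62937006, -0.56886992,  0.50646529],
       [-0.00491524, -0.67281447, -0.73979493,  0.76141978],
       [ 0.        ,  0.        ,  0.        ,  1.        ]])}
top {'mtx': array([[510.47962548,   0.        , 313.30891335],
       [  0.        , 510.47962548, 236.98834966],
       [  0.        ,   0.        ,   1.        ]]), 'k1': -0.048513233225317934, 'extrinsics': array([[ 1.94086149e-02, -9.83399753e-01,  1.80411286e-01,
         3.64049970e-01],
       [-9.99803678e-01, -1.98097757e-02, -4.21946970e-04,
        -3.28528830e-02],
       [ 3.98884964e-03, -1.80367677e-01, -9.83591170e-01,
         1.12005203e+00],
       [ 0.00000000e+00,  0.00000000e+00,  0.00000000e+00,
         1.00000000e+00]])}
{'mtx': array([[372.01429942,   0.        , 318.70559164],
       [  0.        , 372.01429942, 239.90245137],
       [  0.        ,   0.        ,   1.        ]]), 'k1': -0.001171029303094716, 'tool_from_camera': array([[-5.11147621e-04, -9.51851990e-01, -3.06557543e-01,
         7.77587686e-02],
       [ 9.99999695e-01, -6.67557853e-04,  4.05368612e-04,
         1.90965984e-04],
       [-5.90495815e-04, -3.06557242e-01,  9.51852041e-01,
        -1.28978502e-01],
       [ 0.00000000e+00,  0.00000000e+00,  0.00000000e+00,
         1.00000000e+00]])}
```

View pics/top0.png

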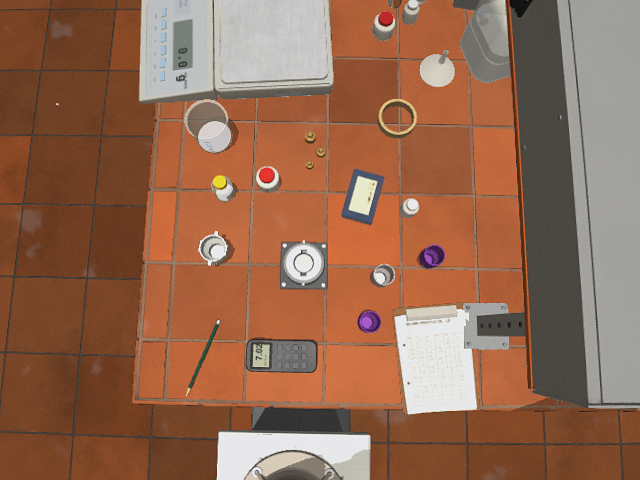

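View pics/scene0.png

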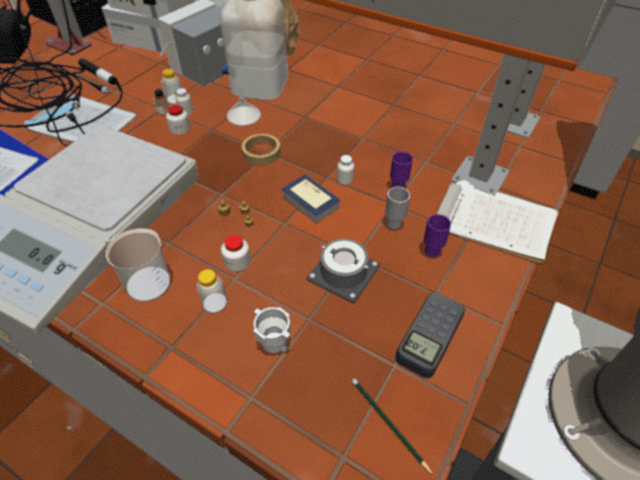

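The top view shows the bayonet cup with ears at (213,249), the seat at (304,264) and the bare grey liner at (383,275). The purple look-alikes are at (432,257) and (369,321). The other round things are the beaker at (210,130) and the tape ring at (397,117). In the scene view the liner is at (397,208), the cup at (272,328) and the seat at (344,262). A raised shelf on posts stands to the right, so I'll triangulate it before moving.

```bash
cat > h.py <<'E'
import numpy as np, cv2
from bench import r, eyes
from scipy.spatial.transform import Rotation as R
def cam(n,obs=None):
    c=eyes.camera_info(n)
    if n!='wrist': return c['mtx'],c['k1'],c['extrinsics']
    o=obs or r.get_obs(); T=np.eye(4); T[:3,:3]=R.from_rotvec(o['orientation']).as_matrix(); T[:3,3]=o['tcp_pos']
    return c['mtx'],c['k1'],T@c['tool_from_camera']
def ray(n,p,c=None):
    K,k,E=c or cam(n)
    u=cv2.undistortPoints(np.array([[p]],float),K,np.array([k,0,0,0,0]))[0,0]
    d=E[:3,:3]@np.array([u[0],u[1],1]); return E[:3,3],d/np.linalg.norm(d)
def atz(n,p,z,c=None):
    o,d=ray(n,p,c); return o+d*(z-o[2])/d[2]
def tri(p1,p2):
    (a,d),(b,e)=ray('top',p1),ray('scene',p2)
    s,t=np.linalg.lstsq(np.c_[d,-e],b-a,rcond=None)[0]
    P,Q=a+s*d,b+t*e; return (P+Q)/2,np.linalg.norm(P-Q)
def proj(n,P,c=None):
    K,k,E=c or cam(n); Q=np.linalg.inv(E)@np.r_[P,1]
    return cv2.projectPoints(Q[:3].reshape(1,3),np.zeros(3),np.zeros(3),K,np.array([k,0,0,0,0]))[0][0,0]
E
python3 - <<'E'
from h import *
np.set_printoptions(precision=3,suppress=True)
print('shelf corner',tri((530,390),(577,67)), tri((513,5),(310,0)))
for h in(0,.1,.3,.5):print(h,atz('top',(530,390),h),atz('top',(515,150),h))
print('post foot',atz('top',(465,326),0),atz('top',(509,326),0))
print('post top',tri((523,324),(525,60)))
print('cup',atz('top',(213,248),.064),'seat',atz('top',(304,264),.05),'liner',atz('top',(383,275),.08))
t=cv2.imread('pics/top0.png')
cs=[t[225:275,188:238],t[238:290,278:330],t[250:302,358:410]]
cv2.imwrite('pics/c.png',np.hstack([cv2.resize(c,(266,266),interpolation=cv2.INTER_CUBIC) for c in cs]))
E
```

```text
shelf corner (array([ 0.279, -0.371,  0.317]), np.float64(0.00010780717901295727)) (array([ 0.869, -0.384,  0.323]), np.float64(0.1127767849376305))
0 [ 0.245 -0.505  0.   ] [ 0.785 -0.499  0.   ]
0.1 [ 0.256 -0.462  0.1  ] [ 0.747 -0.457  0.1  ]
0.3 [ 0.277 -0.378  0.3  ] [ 0.672 -0.374  0.3  ]
0.5 [ 0.298 -0.294  0.5  ] [ 0.597 -0.291  0.5  ]
post foot [ 0.379 -0.367  0.   ] [ 0.381 -0.464  0.   ]
post top (array([ 0.37 , -0.371,  0.305]), np.float64(0.01875688792564464))
cup [0.53  0.177 0.064] seat [ 0.502 -0.015  0.05 ] liner [ 0.479 -0.177  0.08 ]
```

View pics/c.png

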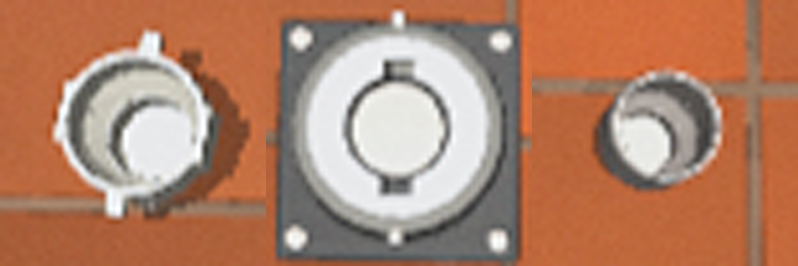

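The crops confirm the choice. The left one is the cup, with ears at about -12.5° from +x. The middle one is the seat, with slots along x. The right one is the bare steel liner, not purple. The shelf spans z 0.31 to 0.5, y < -0.37 and x > 0.28, so I'll go up and over it near the base.

step_arm([
  [0,0.16,0.27,0,0,0],
  [0,0.16,0.27,0,0,0],
  [0,0.16,0.27,0,0,0],
  [0,0.16,0.27,0,0,0],
  [0,0.16,0.27,0,0,0],
], jaw=0, squeeze=40)

```text
clock: 0.52
tcp_pos: [0.1857, -0.552, 0.4119]
orientation: [3.107, 0.436, 0.003]
contact_force: [0.1, -0.7, 0.9]
grip_width: 0.0854
gripper_force: 0.0
```

step_arm([
  [0,0.16,0.27,0,0,0],
  [0,0.16,0.27,0,0,0],
  [0,0.16,0.27,0,0,0],
  [0,0.16,0.27,0,0,0],
  [0,0.16,0.27,0,0,0],
])

```text
clock: 0.93
tcp_pos: [0.1854, -0.4553, 0.5741]
orientation: [3.106, 0.436, 0.004]
contact_force: [-0.0, -0.3, 0.6]
grip_width: 0.0858
gripper_force: 0.0
```

Run:
```python
from h import *
o=r.get_obs();print(o['joints'],r.tips_ahead)
print('P1',atz('top',(432,257),.08),'P2',atz('top',(369,321),.08))
```

```text
[ 1.07595682e+00  3.22708275e-02 -1.94617167e-02  1.41425429e+00
  3.37081176e-04  1.68936028e+00 -2.35314735e-01] 0.014
P1 [ 0.5177647 -0.2790563  0.08     ] P2 [ 0.38497932 -0.14885169  0.08      ]
```

step_arm([
  [0.049,0.046,0,0,0,0.038],
  [0.098,0.092,0,0,0,0.076],
  [0.147,0.138,0,0,0,0.114],
  [0.196,0.184,0,0,0,0.152],
  [0.245,0.231,0,0,0,0.19],
])

```text
clock: 1.35
tcp_pos: [0.3329, -0.3169, 0.5692]
orientation: [-2.842, -1.338, 0.0]
contact_force: [0.5, -1.0, -0.4]
grip_width: 0.0852
gripper_force: 0.0
```

step_arm([
  [0.049,0.046,0,0,0,0.038],
  [0.098,0.092,0,0,0,0.076],
  [0.147,0.138,0,0,0,0.114],
  [0.196,0.184,0,0,0,0.152],
  [0.245,0.231,0,0,0,0.19],
])

```text
clock: 1.77
tcp_pos: [0.4799, -0.1785, 0.5692]
orientation: [-2.323, -2.115, 0.0]
contact_force: [1.1, -0.3, 0.0]
grip_width: 0.0853
gripper_force: 0.0
```

step_arm([
  [0,0,-0.06,0,0,0.028],
  [0,0,-0.12,0,0,0.056],
  [0,0,-0.18,0,0,0.084],
  [0,0,-0.24,0,0,0.112],
  [0,0,-0.3,0,0,0.14],
])

```text
clock: 2.18
tcp_pos: [0.4786, -0.1797, 0.3874]
orientation: [-1.807, -2.57, 0.0]
contact_force: [-0.1, 0.6, -0.3]
grip_width: 0.0855
gripper_force: 0.0
```

step_arm([
  [0,0,-0.05,0,0,0.028],
  [0,0,-0.1,0,0,0.056],
  [0,0,-0.15,0,0,0.084],
  [0,0,-0.2,0,0,0.112],
  [0,0,-0.25,0,0,0.14],
])

```text
clock: 2.6
tcp_pos: [0.4786, -0.1798, 0.2377]
orientation: [-1.203, -2.902, 0.0]
contact_force: [0.6, -0.3, -0.8]
grip_width: 0.0853
gripper_force: 0.0
```

step_arm([
  [0,0,0,0,0,0],
  [0,0,0,0,0,0],
  [0,0,0,0,0,0],
])

```text
clock: 2.85
tcp_pos: [0.48, -0.1801, 0.2408]
orientation: [1.213, 2.896, 0.001]
contact_force: [-0.8, -0.8, 0.9]
grip_width: 0.0856
gripper_force: 0.0
```

Run:
```python
from h import *
np.set_printoptions(precision=4,suppress=True)
o=r.get_obs();print(o['joints'],o['tcp_pos'],o['orientation'],R.from_rotvec(o['orientation']).as_matrix()[:,1])
im=eyes.grab_frame('wrist');cv2.imwrite('pics/w1.png',im[:,:,::-1])
print(proj('wrist',[.479,-.177,.084],cam('wrist',o)))
```

```text
[ 0.6858  0.2582 -0.5237  1.9165  0.152   1.0039  0.8726] [ 0.48   -0.1801  0.2408] [1.2126 2.8964 0.0005] [0.7124 0.7017 0.0009]
[321.4942 219.9975]
```

View pics/w1.png

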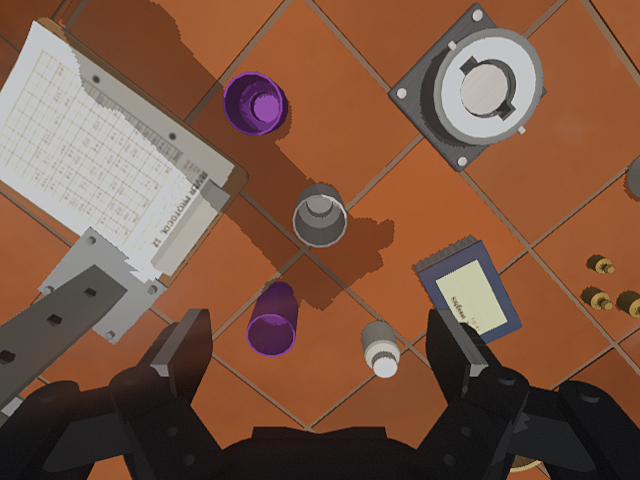

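The wrist view shows the liner rim centred at (320,221), and I predicted (321,220), so the estimate holds. The purple cups, rims at (254,103) and (272,335), lie clear of the finger line. I'll descend and grip near the rim.

step_arm([
  [-0.001,0.004,-0.05,0,0,0],
  [-0.001,0.004,-0.1,0,0,0],
  [-0.001,0.004,-0.15,0,0,0],
  [-0.001,0.004,-0.2,0,0,0],
  [-0.001,0.004,-0.24,0,0,0],
])

```text
clock: 3.32
tcp_pos: [0.4797, -0.1781, 0.0955]
orientation: [1.211, 2.896, -0.0]
contact_force: [-0.3, 0.5, 0.0]
grip_width: 0.0852
gripper_force: 0.0
```

step_arm([
  [0,0,-0.015,0,0,0],
  [0,0,-0.032,0,0,0],
  [0,0,-0.032,0,0,0],
  [0,0,-0.032,0,0,0],
])

```text
clock: 3.65
tcp_pos: [0.4796, -0.1778, 0.0773]
orientation: [1.209, 2.897, 0.0]
contact_force: [-0.6, -0.2, 0.5]
grip_width: 0.0855
gripper_force: 0.0
```

step_arm([
  [0,0,0,0,0,0],
  [0,0,0,0,0,0],
  [0,0,0,0,0,0],
  [0,0,0,0,0,0],
  [0,0,0,0,0,0],
], jaw=1, squeeze=30)

```text
clock: 4.07
tcp_pos: [0.4792, -0.1779, 0.0772]
orientation: [1.209, 2.898, -0.0]
contact_force: [-0.5, -0.8, 7.4]
grip_width: 0.0432
gripper_force: 29.8
```

step_arm([
  [0,0,0,0,0,0],
  [0,0,0,0,0,0],
  [0,0,0,0,0,0],
  [0,0,0,0,0,0],
  [0,0,0,0,0,0],
])

```text
clock: 4.48
tcp_pos: [0.4792, -0.1779, 0.0772]
orientation: [1.209, 2.898, -0.0]
contact_force: [-0.5, 1.0, 6.0]
grip_width: 0.0432
gripper_force: 29.8
```

step_arm([
  [0,0,0.03,0,0,0],
  [0,0,0.08,0,0,0],
  [0,0,0.14,0,0,0],
  [0,0,0.2,0,0,0],
  [0,0,0.26,0,0,0],
])

```text
clock: 4.9
tcp_pos: [0.478, -0.1772, 0.2338]
orientation: [-1.209, -2.899, -0.0]
contact_force: [0.1, -0.0, -0.6]
grip_width: 0.0434
gripper_force: 31.0
```

step_arm([
  [0.019,0.048,0,0,0,0],
  [0.038,0.096,0,0,0,0],
  [0.057,0.144,0,0,0,0],
  [0.076,0.192,0,0,0,0],
  [0.095,0.242,0,0,0,0],
])

```text
clock: 5.32
tcp_pos: [0.5357, -0.0314, 0.2325]
orientation: [1.211, 2.898, -0.001]
contact_force: [1.2, 0.5, -1.0]
grip_width: 0.043
gripper_force: 31.0
```

step_arm([
  [0.019,0.048,0,0,0,0],
  [0.038,0.096,0,0,0,0],
  [0.057,0.144,0,0,0,0],
  [0.076,0.192,0,0,0,0],
  [0.095,0.242,0,0,0,0],
])

```text
clock: 5.73
tcp_pos: [0.5927, 0.1138, 0.2322]
orientation: [1.21, 2.899, -0.001]
contact_force: [1.2, -1.2, -0.5]
grip_width: 0.0435
gripper_force: 31.0
```

step_arm([
  [0,0,0,0,0,0],
  [0,0,0,0,0,0],
  [0,0,0,0,0,0],
])

```text
clock: 5.98
tcp_pos: [0.5922, 0.1122, 0.2318]
orientation: [-1.209, -2.899, 0.002]
contact_force: [-0.5, -0.6, -0.5]
grip_width: 0.0435
gripper_force: 31.0
```

Run:
```python
from h import *
np.set_printoptions(precision=4,suppress=True)
o=r.get_obs();print(o['joints'],o['tcp_pos'],o['orientation'],o['grip_width'])
im=eyes.grab_frame('wrist');cv2.imwrite('pics/w2.png',im[:,:,::-1])
print(proj('wrist',[.53,.177,.064],cam('wrist',o)),proj('wrist',[.53,.177,0],cam('wrist',o)))
```

```text
[ 0.1718  0.4398 -0.6117  1.7159  0.2821  1.0761  0.2495] [0.5922 0.1122 0.2318] [-1.2094 -2.8991  0.0017] 0.043470829692948215
[321.9864 104.3379] [321.4406 107.0116]
```

View pics/w2.png

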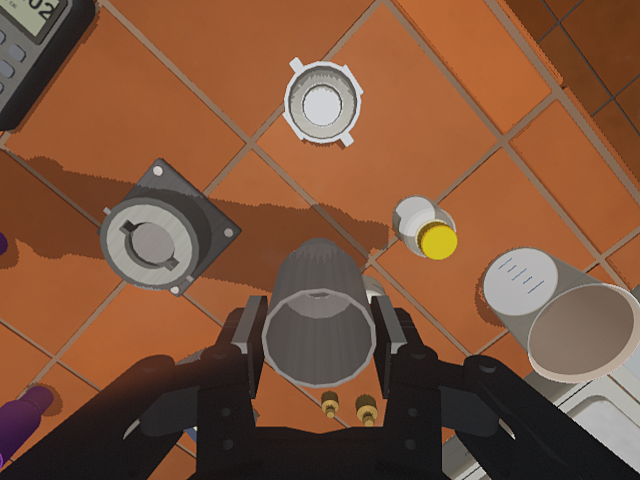

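The close look puts the cup at about (322,103) with ears at (296,65) and (348,141), against a predicted (322,104). The liner is held upright, and the seat bore is at (153,243). The yellow-capped vial at (438,240) is clear.

Run:
```python
from h import *
np.set_printoptions(precision=4,suppress=True)
o=r.get_obs();c=cam('wrist',o)
a,b=atz('wrist',(296,65),.062,c),atz('wrist',(348,141),.062,c); d=a-b
print('cup',(a+b)/2,np.linalg.norm(d),np.degrees(np.arctan2(d[1],d[0])), atz('wrist',(322,103),.064,c))
a,b=atz('wrist',(129,229),.05,c),atz('wrist',(178,258),.05,c); d=a-b
print('seat',(a+b)/2,np.linalg.norm(d),np.degrees(np.arctan2(d[1],d[0])),atz('wrist',(153,243),.05,c))
print('held liner rim', proj('wrist',o['tcp_pos']+[0,0,.007],c))
```

```text
cup [0.5304 0.1768 0.062 ] 0.06678398506356724 170.77145534100086 [0.5295 0.1769 0.064 ]
seat [ 0.5056 -0.0095  0.05  ] 0.04785971537047802 -169.68146045071464 [ 0.5047 -0.0095  0.05  ]
held liner rim [321.2942 339.6852]
```

step_arm([
  [-0.035,0.036,0,0,0,0],
  [-0.07,0.072,0,0,0,0],
  [-0.104,0.108,0,0,0,0],
  [-0.104,0.108,0,0,0,0],
  [-0.104,0.108,0,0,0,0],
])

```text
clock: 6.45
tcp_pos: [0.5291, 0.1776, 0.2325]
orientation: [1.207, 2.9, -0.001]
contact_force: [0.4, -0.2, -2.0]
grip_width: 0.0432
gripper_force: 31.0
```

step_arm([
  [0,0,-0.04,0,0,0],
  [0,0,-0.08,0,0,0],
  [0,0,-0.12,0,0,0],
  [0,0,-0.12,0,0,0],
])

```text
clock: 6.78
tcp_pos: [0.5285, 0.1736, 0.1558]
orientation: [-1.213, -2.893, 0.01]
contact_force: [-0.7, -1.3, -1.2]
grip_width: 0.0431
gripper_force: 31.0
```

step_arm([
  [0,0,-0.03,0,0,0],
  [0,0,-0.06,0,0,0],
  [0,0,-0.08,0,0,0],
  [0,0,-0.08,0,0,0],
])

```text
clock: 7.12
tcp_pos: [0.5296, 0.1757, 0.1105]
orientation: [-1.211, -2.896, 0.004]
contact_force: [-1.1, -0.7, -0.5]
grip_width: 0.0435
gripper_force: 31.0
```

step_arm([
  [0.0,0.0,-0.01,0,0,0],
  [0.0,0.0,-0.02,0,0,0],
  [0.0,0.0,-0.03,0,0,0],
  [0,0,-0.035,0,0,0],
  [0,0,-0.035,0,0,0],
])

```text
clock: 7.53
tcp_pos: [0.53, 0.1777, 0.0906]
orientation: [-1.209, -2.899, 0.0]
contact_force: [-0.1, 0.2, -1.5]
grip_width: 0.0431
gripper_force: 31.3
```

step_arm([
  [0.0,0.0,-0.004,0,0,0],
  [0.0,0.0,-0.008,0,0,0],
  [0.0,0.0,-0.011,0,0,0],
  [0,0,-0.011,0,0,0],
])

```text
clock: 7.87
tcp_pos: [0.53, 0.1776, 0.0842]
orientation: [-1.209, -2.899, 0.0]
contact_force: [0.7, -0.0, -0.3]
grip_width: 0.0435
gripper_force: 31.3
```

step_arm([
  [0,0,-0.003,0,0,0],
  [0,0,-0.004,0,0,0],
  [0,0,-0.004,0,0,0],
])

```text
clock: 8.12
tcp_pos: [0.53, 0.1777, 0.082]
orientation: [-1.209, -2.899, 0.0]
contact_force: [0.6, 0.5, -1.3]
grip_width: 0.0432
gripper_force: 31.3
```

step_arm([
  [0,0,-0.002,0,0,0],
  [0,0,-0.002,0,0,0],
])

```text
clock: 8.28
tcp_pos: [0.5303, 0.1778, 0.0813]
orientation: [1.209, 2.899, 0.0]
contact_force: [-0.7, -0.8, 2.1]
grip_width: 0.0433
gripper_force: 31.6
```

step_arm([
  [0,0,0,0,0,0],
  [0,0,0,0,0,0],
  [0,0,0,0,0,0],
  [0,0,0,0,0,0],
  [0,0,0,0,0,0],
], jaw=0)

```text
clock: 8.7
tcp_pos: [0.5301, 0.1777, 0.0809]
orientation: [-1.209, -2.899, -0.0]
contact_force: [-0.3, -0.5, 0.6]
grip_width: 0.0851
gripper_force: 0.0
```

step_arm([
  [0,0,0.03,0,0,0],
  [0,0,0.08,0,0,0],
  [0,0,0.14,0,0,0],
  [0,0,0.2,0,0,0],
  [0,0,0.23,0,0,0],
])

```text
clock: 9.12
tcp_pos: [0.5314, 0.1788, 0.2231]
orientation: [1.208, 2.896, 0.006]
contact_force: [0.3, 1.5, 0.8]
grip_width: 0.0857
gripper_force: 0.0
```

step_arm([
  [0.03,-0.004,0.006,0,0,0.037],
  [0.06,-0.008,0.01,0,0,0.074],
  [0.09,-0.012,0.015,0,0,0.111],
  [0.12,-0.016,0.02,0,0,0.148],
  [0.133,-0.02,0.02,0,0,0.183],
])

```text
clock: 9.53
tcp_pos: [0.6123, 0.165, 0.2314]
orientation: [0.331, 3.122, 0.001]
contact_force: [1.3, -0.2, -0.2]
grip_width: 0.0855
gripper_force: 0.0
```

step_arm([
  [0,0,0,0,0,0],
  [0,0,0,0,0,0],
  [0,0,0,0,0,0],
  [0,0,0,0,0,0],
])

```text
clock: 9.87
tcp_pos: [0.609, 0.1661, 0.2309]
orientation: [-0.339, -3.123, 0.0]
contact_force: [-0.7, -0.3, -0.1]
grip_width: 0.0855
gripper_force: 0.0
```

Run:
```python
from h import *
np.set_printoptions(precision=4,suppress=True)
o=r.get_obs();print(o['joints'],o['tcp_pos'],o['orientation'],R.from_rotvec(o['orientation']).as_matrix()[:,1])
im=eyes.grab_frame('wrist');cv2.imwrite('pics/w3.png',im[:,:,::-1])
print(proj('wrist',[.53,.177,.064],cam('wrist',o)))
```

```text
[ 0.162   0.5202 -0.7357  1.642   0.3782  1.1276  0.6815] [0.609  0.1661 0.2309] [-0.3394 -3.1228  0.0005] [ 0.2148  0.9767 -0.0004]
[311.2838 119.5929]
```

View pics/w3.png

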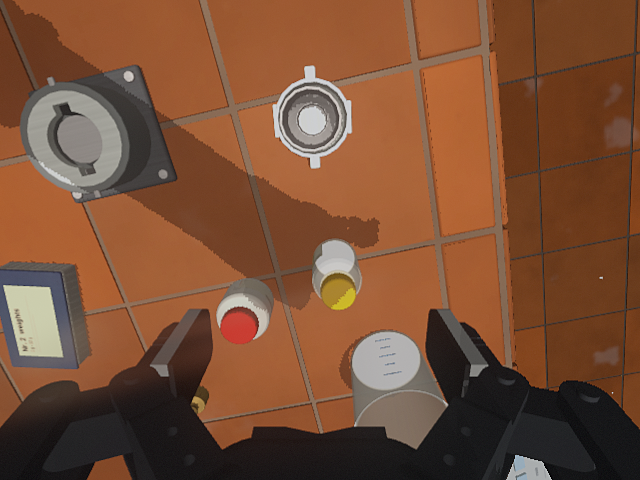

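The liner is now nested concentrically in the cup at (312,119), with ears at (309.5,73) and (315,161).

Run:
```python
from h import *
np.set_printoptions(precision=4,suppress=True)
o=r.get_obs();c=cam('wrist',o)
im=cv2.imread('pics/w3.png'); g=im.min(axis=2)
m=(g[55:180,260:365]>110).astype('uint8')
n,l,s,ce=cv2.connectedComponentsWithStats(m); k=1+np.argmax(s[1:,4])
ys,xs=np.where(l==k); xs+=260; ys+=55
print(s[k],ce[k])
t=ys<ys.min()+5; b=ys>ys.max()-5
p,q=(xs[t].mean(),ys[t].mean()),(xs[b].mean(),ys[b].mean()); print(p,q)
a,b=atz('wrist',p,.064,c),atz('wrist',q,.064,c); d=a-b
print('cup',(a+b)/2,np.linalg.norm(d),np.degrees(np.arctan2(d[1],d[0])))
y=R.from_rotvec(o['orientation']).as_matrix()[:,1];print('tool y',np.degrees(np.arctan2(y[1],y[0])))
a,b=atz('wrist',(51,81),.05,c),atz('wrist',(98,194),.05,c);d=a-b
print('seat',(a+b)/2,np.linalg.norm(d),np.degrees(np.arctan2(d[1],d[0])))
```

```text
[  12   10   80  104 2199] [53.4793 61.799 ]
(np.float64(309.30434782608694), np.float64(67.3695652173913)) (np.float64(314.70212765957444), np.float64(165.7872340425532))
cup [0.5295 0.1777 0.064 ] 0.07077836988141611 170.58198437850757
tool y 77.62191272847089
seat [ 0.5045 -0.0125  0.05  ] 0.09025892682088142 -179.49869882793013
```

step_arm([
  [-0.04,0.006,0,0,0,0.008],
  [-0.08,0.012,0,0,0,0.017],
  [-0.12,0.018,0,0,0,0.017],
  [-0.132,0.019,0,0,0,0.017],
  [-0.132,0.019,0,0,0,0.017],
])

```text
clock: 10.33
tcp_pos: [0.5287, 0.1778, 0.2314]
orientation: [0.251, 3.131, -0.002]
contact_force: [0.3, -0.3, 0.7]
grip_width: 0.0853
gripper_force: 0.0
```

step_arm([
  [0,0,-0.04,0,0,0],
  [0,0,-0.08,0,0,0],
  [0,0,-0.12,0,0,0],
  [0,0,-0.16,0,0,0],
  [0,0,-0.17,0,0,0],
])

```text
clock: 10.75
tcp_pos: [0.53, 0.1755, 0.1255]
orientation: [-0.256, -3.127, 0.004]
contact_force: [-1.4, -0.0, 0.2]
grip_width: 0.0856
gripper_force: 0.0
```

step_arm([
  [0,0,0,0,0,0],
  [0,0,0,0,0,0],
  [0,0,0,0,0,0],
])

```text
clock: 11.0
tcp_pos: [0.532, 0.1776, 0.1304]
orientation: [0.255, 3.129, 0.002]
contact_force: [-0.9, 1.0, -0.2]
grip_width: 0.0854
gripper_force: 0.0
```

step_arm([
  [-0.004,0,-0.03,0,0,0],
  [-0.004,0,-0.06,0,0,0],
  [-0.004,0,-0.09,0,0,0],
  [-0.004,0,-0.12,0,0,0],
  [-0.004,0,-0.12,0,0,0],
])

```text
clock: 11.42
tcp_pos: [0.5277, 0.1764, 0.0555]
orientation: [-0.255, -3.129, 0.002]
contact_force: [-0.6, 0.3, 0.4]
grip_width: 0.0855
gripper_force: 0.0
```

step_arm([
  [0,0,-0.01,0,0,0],
  [0,0,-0.02,0,0,0],
  [0,0,-0.02,0,0,0],
  [0,0,-0.02,0,0,0],
])

```text
clock: 11.75
tcp_pos: [0.5288, 0.1772, 0.0456]
orientation: [0.254, 3.13, 0.0]
contact_force: [-0.1, 0.1, -0.2]
grip_width: 0.0852
gripper_force: 0.0
```

step_arm([
  [0,0,0,0,0,0],
  [0,0,0,0,0,0],
  [0,0,0,0,0,0],
  [0,0,0,0,0,0],
  [0,0,0,0,0,0],
], jaw=1, squeeze=50)

```text
clock: 12.17
tcp_pos: [0.5288, 0.1775, 0.0458]
orientation: [0.254, 3.13, 0.001]
contact_force: [-0.7, 0.6, 6.1]
grip_width: 0.0583
gripper_force: 53.4
```

step_arm([
  [0,0,0,0,0,0],
  [0,0,0,0,0,0],
  [0,0,0,0,0,0],
])

```text
clock: 12.42
tcp_pos: [0.5289, 0.1775, 0.0457]
orientation: [0.254, 3.13, 0.001]
contact_force: [-0.5, 0.1, 6.1]
grip_width: 0.0588
gripper_force: 53.4
```

Run:
```python
from h import *
o=r.get_obs();y=R.from_rotvec(o['orientation']).as_matrix()[:,1];print('tool y',np.degrees(np.arctan2(y[1],y[0])),o['tcp_pos'])
```

```text
tool y 80.71939279035331 [0.52885652 0.17752207 0.04574966]
```

step_arm([
  [0,0,0.03,0,0,0],
  [0,0,0.08,0,0,0],
  [0,0,0.14,0,0,0.01],
  [0,0,0.2,0,0,0.03],
  [0,0,0.24,0,0,0.05],
])

```text
clock: 12.83
tcp_pos: [0.5285, 0.1774, 0.1916]
orientation: [0.003, 3.14, 0.001]
contact_force: [1.9, -0.3, -3.3]
grip_width: 0.0583
gripper_force: 56.2
```

step_arm([
  [0.02,-0.05,0,0,0,0],
  [0.04,-0.11,0,0,0,0],
  [0.06,-0.17,0,0,0,0],
  [0.08,-0.23,0,0,0,0],
  [0.093,-0.29,0,0,0,0],
])

```text
clock: 13.25
tcp_pos: [0.5843, 0.0008, 0.1885]
orientation: [-0.008, -3.141, 0.0]
contact_force: [1.4, -0.3, -3.1]
grip_width: 0.0584
gripper_force: 56.1
```

step_arm([
  [0,-0.027,0,0,0,0],
  [0,-0.027,0,0,0,0],
  [0,-0.027,0,0,0,0],
  [0,-0.027,0,0,0,0],
  [0,-0.027,0,0,0,0],
])

```text
clock: 13.67
tcp_pos: [0.5837, -0.0113, 0.1889]
orientation: [-0.004, -3.141, -0.001]
contact_force: [-0.0, -0.5, -2.8]
grip_width: 0.0583
gripper_force: 56.1
```

Run:
```python
from h import *
np.set_printoptions(precision=4,suppress=True)
o=r.get_obs();print(o['joints'],o['tcp_pos'],o['orientation'],o['grip_width'],o['qvel'])
im=eyes.grab_frame('wrist');cv2.imwrite('pics/w4.png',im[:,:,::-1])
print(proj('wrist',[.504,-.0125,.05],cam('wrist',o)),r.get_obs()['tcp_pos'])
```

```text
[ 0.4955  0.4992 -0.7699  1.7946  0.4027  1.0122  1.1367] [ 0.5837 -0.0113  0.1889] [-0.0036 -3.1412 -0.0013] 0.0583357170875854 [-0.0048 -0.0003  0.0003 -0.0043  0.0018 -0.0015  0.0014]
[317.2748 119.4895] [ 0.5838 -0.0113  0.1889]
```

View pics/w4.png

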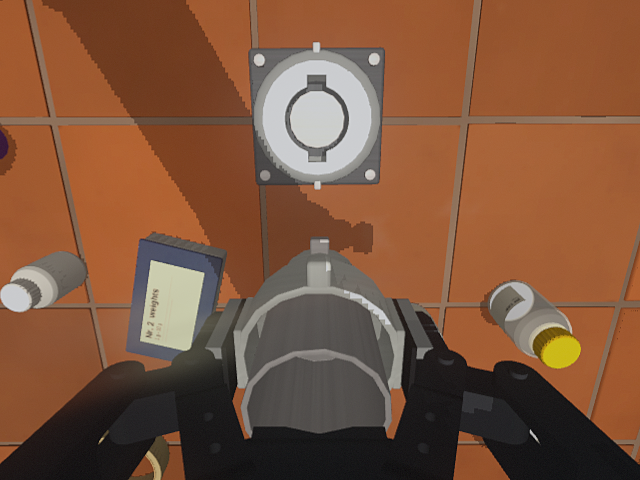

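The wrist view shows the seat at about (317.5,118). Its pointers are at (317,47) and (318,185). The held cup's lug and ear at (319,243) and (318,270) line up with the slots.

Run:
```python
from h import *
np.set_printoptions(precision=4,suppress=True)
o=r.get_obs();c=cam('wrist',o)
im=cv2.imread('pics/w4.png'); g=im[:,:,0].astype(int)
print('row119',g[119,278:358]); print('row105', g[105,278:358]); print('col318',g[40:196,318])
for n,p,q in(('ptr',(317,44),(318,188)),('slot',(317,75),(317.5,162))):
    a,b=atz('wrist',p,.05,c),atz('wrist',q,.05,c);d=b-a
    print(n,(a+b)/2,np.linalg.norm(d),np.degrees(np.arctan2(d[1],d[0])))
y=R.from_rotvec(o['orientation']).as_matrix()[:,1];print('tool y',np.degrees(np.arctan2(y[1],y[0])))
```

```text
row119 [208 208 209 207 209 214 200 114  97 108 108  66 191 207 202 201 202 202
 202 201 201 202 202 202 202 203 203 203 203 203 204 203 203 203 204 204
 204 203 204 204 204 204 204 203 204 204 204 204 205 203 204 205 204 203
 204 204 204 203 204 203 203 203 203 204 211 190 104  74  82  76  72 214
 215 208 208 208 208 208 208 208]
row105 [207 208 207 208 208 208 208 210 218 177  98  74  76 106 108 181 208 207
 206 205 205 205 205 205 206 205 205 205 206 206 206 206 206 206 205 206
 206 205 205 205 206 206 207 206 206 206 206 206 206 205 206 205 205 206
 206 206 206 206 205 206 208 214 193 107  71  75  75  69 182 212 211 208
 208 208 208 208 208 208 208 208]
col318 [ 54  60 172 212 213 210 211 211 212 214 216 209 175 142 148 147 148 147
 149 138 189 212 208 207 207 207 207 207 207 207 207 207 209 215 180  97
  93 103 102 104 101  88  75  75  98 112 110 108 109 108  93 185 214 209
 208 208 206 204 205 207 208 208 206 206 207 206 206 208 208 207 208 207
 206 205 207 206 205 206 205 204 204 205 204 205 204 203 201 203 205 206
 203 202 204 205 204 203 202 203 203 200 201 203 204 201 199 201 206 159
  94 109 109 110 109 110 110 105 128 150 153 152 142 127 194 214 209 208
 208 209 208 208 208 207 209 212 196 165 148 147 144 138 127 188 207 201
 200 197 196 196 190 132  53  62  65  64  63  64]
ptr [ 0.5045 -0.0124  0.05  ] 0.09369558137090965 0.20553056305095851
slot [ 0.5044 -0.0126  0.05  ] 0.05671339124314167 0.12072530201592495
tool y 89.87270000275018
```

step_arm([
  [-0.04,-0.002,0,0,0,0.001],
  [-0.08,-0.002,0,0,0,0.001],
  [-0.12,-0.002,0,0,0,0.001],
  [-0.133,-0.002,0,0,0,0.001],
  [-0.133,-0.002,0,0,0,0.001],
])

```text
clock: 14.13
tcp_pos: [0.5022, -0.0135, 0.1888]
orientation: [0.001, -3.14, 0.002]
contact_force: [-0.0, 0.0, -4.1]
grip_width: 0.0583
gripper_force: 56.1
```

step_arm([
  [0,0,-0.03,0,0,0],
  [0,0,-0.06,0,0,0],
  [0,0,-0.09,0,0,0],
  [0,0,-0.12,0,0,0],
  [0,0,-0.12,0,0,0],
])

```text
clock: 14.55
tcp_pos: [0.5034, -0.0139, 0.1143]
orientation: [-0.001, -3.138, -0.001]
contact_force: [-1.0, -0.6, -2.9]
grip_width: 0.0581
gripper_force: 56.0
```

step_arm([
  [0,0,0,0,0,0],
  [0,0,0,0,0,0],
  [0,0,0,0,0,0],
  [0,0,0,0,0,0],
  [0,0,0,0,0,0],
])

```text
clock: 14.97
tcp_pos: [0.505, -0.0144, 0.1178]
orientation: [0.003, 3.14, -0.0]
contact_force: [-0.5, -0.5, -2.1]
grip_width: 0.0585
gripper_force: 56.1
```

step_arm([
  [-0.002,0.003,-0.01,0,0,0],
  [-0.002,0.003,-0.02,0,0,0],
  [-0.002,0.003,-0.03,0,0,0],
  [-0.002,0.003,-0.03,0,0,0],
  [-0.002,0.003,-0.03,0,0,0],
])

```text
clock: 15.38
tcp_pos: [0.5026, -0.0125, 0.0982]
orientation: [-0.003, -3.14, -0.0]
contact_force: [0.1, 0.2, -3.0]
grip_width: 0.0582
gripper_force: 56.1
```

Run:
```python
from h import *
o=r.get_obs();y=R.from_rotvec(o['orientation']).as_matrix()[:,1];print('tool y',np.degrees(np.arctan2(y[1],y[0])),o['tcp_pos'],o['contact_force'],o['joints'])
```

```text
tool y 89.90236090443433 [ 0.50258449 -0.01252529  0.09821714] [ 0.05482449  0.16254043 -3.04682103] [ 0.49292684  0.50356881 -0.7328056   2.04665945  0.48254411  0.76809606
  1.03365814]
```

step_arm([
  [0.002,0,0,0,0,0],
  [0.002,0,-0.004,0,0,0],
  [0.002,0,-0.007,0,0,0],
  [0.002,0,-0.007,0,0,0],
])

```text
clock: 15.72
tcp_pos: [0.5042, -0.0126, 0.0944]
orientation: [-0.003, -3.141, 0.0]
contact_force: [-0.5, 0.8, -3.1]
grip_width: 0.0584
gripper_force: 56.1
```

step_arm([
  [0,0,-0.004,0,0,0],
  [0,0,-0.008,0,0,0],
  [0,0,-0.008,0,0,0],
])

```text
clock: 15.97
tcp_pos: [0.504, -0.0126, 0.0894]
orientation: [-0.003, -3.141, 0.0]
contact_force: [-0.1, 0.1, -3.5]
grip_width: 0.0581
gripper_force: 56.1
```

The lugs are 6 mm below the mouth with no contact force, so they are in the slots. Now I'll push down against the spring.

step_arm([
  [0,0,-0.004,0,0,0],
  [0,0,-0.008,0,0,0],
  [0,0,-0.01,0,0,0],
  [0,0,-0.01,0,0,0],
])

```text
clock: 16.3
tcp_pos: [0.5045, -0.0125, 0.0839]
orientation: [0.003, 3.141, -0.0]
contact_force: [-1.2, -0.8, 1.6]
grip_width: 0.0583
gripper_force: 56.6
```

step_arm([
  [0,0,-0.004,0,0,0],
  [0,0,-0.008,0,0,0],
  [0,0,-0.01,0,0,0],
  [0,0,-0.01,0,0,0],
])

```text
clock: 16.63
tcp_pos: [0.5045, -0.0125, 0.0778]
orientation: [0.003, 3.141, -0.0]
contact_force: [-1.2, -0.3, 2.6]
grip_width: 0.0583
gripper_force: 56.9
```

step_arm([
  [0,0,-0.002,0,0,0],
  [0,0,-0.003,0,0,0],
  [0,0,-0.003,0,0,0],
  [0,0,-0.003,0,0,0],
])

```text
clock: 16.97
tcp_pos: [0.5045, -0.0125, 0.0762]
orientation: [0.003, 3.141, -0.0]
contact_force: [-1.1, -0.3, 3.8]
grip_width: 0.0581
gripper_force: 56.9
```

step_arm([
  [0,0,0,0,0,0],
  [0,0,0,0,0,0],
])

```text
clock: 17.13
tcp_pos: [0.5045, -0.0126, 0.0762]
orientation: [0.003, 3.141, -0.0]
contact_force: [-0.6, -0.5, 3.4]
grip_width: 0.0583
gripper_force: 56.9
```

step_arm([
  [0,0,0,0,0,-0.02],
  [0,0,0,0,0,-0.04],
  [0,0,0,0,0,-0.06],
  [0,0,0,0,0,-0.08],
  [0,0,0,0,0,-0.08],
])

```text
clock: 17.55
tcp_pos: [0.5049, -0.0126, 0.0763]
orientation: [0.399, 3.115, -0.0]
contact_force: [1.8, 0.7, 2.2]
grip_width: 0.0583
gripper_force: 56.8
```

```bash
cat > s.py <<'E'
from h import *
np.set_printoptions(precision=4,suppress=True)
o=r.get_obs();y=R.from_rotvec(o['orientation']).as_matrix()[:,1];print('tool y',np.degrees(np.arctan2(y[1],y[0])),o['tcp_pos'],o['contact_force'],o['moment'],o['joints'],o['grip_width'])
E
python3 s.py
```

```text
tool y 75.40289418648227 [ 0.5049 -0.0126  0.0763] [1.8238 0.7119 2.1614] [-0.2651 -0.2119  0.1862] [ 0.4212  0.5211 -0.6442  2.0587  0.4775  0.7094  0.7861] 0.05827338282216309
```

The moment is 0.19 N·m, so the ring spring is engaged. I'll continue the twist.

step_arm([
  [0,0,0,0,0,-0.025],
  [0,0,0,0,0,-0.05],
  [0,0,0,0,0,-0.075],
  [0,0,0,0,0,-0.1],
  [0,0,0,0,0,-0.12],
])

```text
clock: 17.97
tcp_pos: [0.5048, -0.0126, 0.0763]
orientation: [0.975, 2.985, 0.0]
contact_force: [0.9, -0.8, 3.4]
grip_width: 0.0583
gripper_force: 56.9
```

step_arm([
  [0,0,0,0,0,-0.025],
  [0,0,0,0,0,-0.05],
  [0,0,0,0,0,-0.075],
  [0,0,0,0,0,-0.1],
  [0,0,0,0,0,-0.12],
])

```text
clock: 18.38
tcp_pos: [0.5047, -0.0127, 0.0763]
orientation: [1.517, 2.75, 0.0]
contact_force: [1.0, -1.3, 3.4]
grip_width: 0.0583
gripper_force: 56.9
```

step_arm([
  [0,0,0,0,0,0],
  [0,0,0,0,0,0],
])

```text
clock: 18.55
tcp_pos: [0.5047, -0.0126, 0.0763]
orientation: [1.51, 2.754, 0.0]
contact_force: [1.3, -1.8, 3.4]
grip_width: 0.0581
gripper_force: 56.9
```

```bash
python3 s.py
```

```text
tool y 32.507040314047465 [ 0.5047 -0.0126  0.0763] [ 1.2898 -1.7997  3.4185] [-0.3758 -0.1704  0.2419] [ 0.2793  0.481  -0.4641  2.0679  0.3429  0.6652  0.1554] 0.05805680495209029
```

Another 28° to go; I'll approach the stop gently.

step_arm([
  [0,0,0,0,0,-0.025],
  [0,0,0,0,0,-0.05],
  [0,0,0,0,0,-0.075],
  [0,0,0,0,0,-0.1],
  [0,0,0,0,0,-0.12],
])

```text
clock: 18.97
tcp_pos: [0.5046, -0.0126, 0.0763]
orientation: [2.005, 2.418, 0.001]
contact_force: [0.5, -1.4, 5.1]
grip_width: 0.0582
gripper_force: 57.0
```

step_arm([
  [0,0,0,0,0,-0.01],
  [0,0,0,0,0,-0.02],
  [0,0,0,0,0,-0.03],
  [0,0,0,0,0,-0.035],
  [0,0,0,0,0,-0.035],
])

```text
clock: 19.38
tcp_pos: [0.5046, -0.0126, 0.0762]
orientation: [2.132, 2.307, 0.001]
contact_force: [1.0, -2.3, 4.9]
grip_width: 0.0581
gripper_force: 57.0
```

```bash
python3 s.py
```

```text
tool y 4.498829669773477 [ 0.5046 -0.0126  0.0762] [ 0.9625 -2.309   4.9067] [-0.4096 -0.0648  0.4315] [ 0.1832  0.4627 -0.3448  2.0743  0.2546  0.6434 -0.2544] 0.058140906726518386
```

step_arm([
  [0,0,0,0,0,-0.004],
  [0,0,0,0,0,-0.008],
  [0,0,0,0,0,-0.008],
  [0,0,0,0,0,-0.008],
])

```text
clock: 19.72
tcp_pos: [0.5047, -0.0126, 0.0762]
orientation: [2.162, 2.279, 0.001]
contact_force: [1.0, -2.0, 4.2]
grip_width: 0.0587
gripper_force: 57.1
```

```bash
python3 s.py
```

```text
tool y 3.0225341537185915 [ 0.5047 -0.0126  0.0762] [ 1.0123 -2.004   4.1746] [-0.5237 -0.3644  0.7976] [ 0.1779  0.4619 -0.3384  2.0746  0.25    0.6422 -0.2761] 0.05872181879540906
```

step_arm([
  [0,0,0,0,0,0],
  [0,0,0,0,0,0],
  [0,0,0,0,0,0],
  [0,0,0,0,0,0],
  [0,0,0,0,0,0],
])

```text
clock: 20.13
tcp_pos: [0.5047, -0.0126, 0.0762]
orientation: [2.163, 2.278, 0.001]
contact_force: [3.2, -2.7, 3.3]
grip_width: 0.0582
gripper_force: 57.1
```

```bash
python3 s.py
python3 - <<'E'
from h import *
a=eyes.grab_frame('wrist')[:,:,::-1]; b=eyes.grab_frame('scene')[150:390,200:520,::-1]
cv2.imwrite('pics/fin.png',np.hstack([cv2.resize(a,(400,300)),cv2.resize(b,(400,300))]))
E
```

```text
tool y 2.9661532062105045 [ 0.5047 -0.0126  0.0762] [ 3.1543 -2.7477  3.2902] [-0.5534 -0.6551  0.8425] [ 0.1779  0.4619 -0.3383  2.0746  0.2497  0.6421 -0.2768] 0.05818261052328234
```

View pics/fin.png

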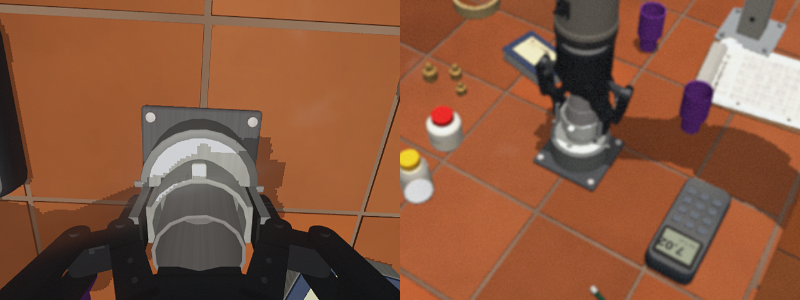

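The left half shows the cup in the seat with the ear at (199,172) square to the jaws, so it has not slipped, and the liner is nested in it. In the right half the jar and vial still stand where they were. The cup is at the stop, pressed down and gripped, so I'll hand in.

```bash
python3 -c "
from bench import r
print(r.hand_in())"
```

```text
the job is handed in; nothing more can be done
None
```

The job is handed in: the liner is nested in the bayonet cup, and the cup is seated, twisted clockwise to its stop (turning resistance jumped there) and still gripped, at about 20 s; the judge's verdict was not shown.

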